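Press a flask stopper home with a ratchet clamp and release it

ROBOT

A 6-joint arm with a two-finger parallel gripper is mounted at the origin on a cart in front of the work surface, level with it; the furniture and walls round the work are solid. World frame = base frame: x ahead of the robot, y to its left, z up, the work surface at z = 0. Lengths are in m, angles in rad, forces in N, time in s.
With the tool pointing down it reaches from about 0.275 to 0.825 m from the base axis. Payload 5.2 kg.
Tool frame: the origin (TCP) lies midway between the tips of the shut fingers; the grasp point (between the pads) lies arm.grip_point_offset behind it (arm.grip_point_offset is the distance from the TCP to the grasp point, in m); x points along the fingers, z is the direction in which the jaws open and shut, and the axes are right-handed (so a half turn about x gives the same grasp; the last joint's range is limited). The gripper opens to 93 mm and grips with 3 to 60 N. Pads are 15 mm wide; open, the fingers measure 128 mm over their backs; the gripper's body (75 mm by 188 mm) begins 65 mm behind the grasp point.
Start: joints at [-1.479, 0.259, 1.535, -0, 1.348, -0.203], TCP at [0.16, -0.526, 0.219] pointing down, gripper open.
Joint ranges: [-3.14, 3.14], [-0.91, 2.08], [0.19, 2.58], [-1.22, 4.36], [0.22, 2.71], [-3.12, 3.12]. Speed limits (rad/s): [2.57, 2.57, 3.14, 3.14, 3.14, 3.14].

INTERFACE

Orientations are given as a unit quaternion [x, y, z, w].
In Python, from bench import arm, eyes gives the robot as it stands.
- The arm moves only by the tool carry_out, never from a script. Its argument "increments" is a list of rows, each an object of numbers: "tx", "ty", "tz": the shift along the tool's x, y, z in m; "ax", "ay", "az": the turn, a rotation vector about the tool's x, y, z in rad; "jaw": the closure in counts, from 0 (fully open) to 255 (shut). In form: [{"tx": .., "ty": .., "tz": .., "ax": .., "ay": .., "az": .., "jaw": ..}, ...]. A call has 1 to 10 rows; each row shifts and turns the commanded pose from where the row before left it, along the tool's axes as they then stand; what a row does not reach is not made up. A row lasts 1/10 s, in which the tool goes at most 50 mm and 8.59 degrees, less where a joint would pass 70% of its speed; a pose out of reach is approached as far as the arm can. A call is refused whole if a number of a shift passes 0.05 or a number of a turn 0.15, either way. A call with a gripper value outside its range is refused whole. The fingers move at their own pace and stop on an object; the grip force is fixed at half the most. Time passes only in rows, so rows that do not move let the fingers close. It gives the time, the measured TCP pose, the force and the opening at its end, in the units of the state.
- arm.get_obs(): the state, without advancing time (a new reading comes with each control period).
- eyes.grab_frame(name): name is "scene" or "top"; returns a dict with "pixels" (420x560x3 uint8, red, green, blue), "fx", "fy", "cx", "cy" (pixels), "dist" ([k1, k2, p1, p2, k3] as OpenCV has them; the pictures are not rectified), "position" and "orientation" of the camera in the world. Camera axes: x right, y down, z forward; pixel columns grow to the right and rows downward; lengths in m; the calibration is good to about 2 mm. A picture is of the moment at which its call begins. There is no depth.
- arm.finish_job(): hands the job in, once; it reports no verdict.
The state is a dict: "time_s": time; "joint_positions": joint angles; "qvel": joint speeds; "joint_efforts": joint torques, N m; "eef_pos": TCP position; "orientation": TCP orientation; "contact_force": force on the tool from outside, world axes, zero at the start; "torque": the same for the moment, N m; "gripper_width": finger opening in m.
Only numpy, scipy, OpenCV 4.12 (cv2) and the standard library are available. Lean on these libraries where they do the work, as an engineer would, in place of code of your own. Each camera call takes 0.05 s, during which the arm holds its last target.

TASK

Close the bench clamp by bringing its upper ring towards the lower one, gently and no harder than needed, until it has pressed the white stopper fully home in the flask and the ratchet has locked. Take your hand right off for two seconds so that the ratchet alone holds the clamp shut, then press the upper ring down to free the teeth and let it out, still pressed, until the clamp stands fully open again. The stopper must stay home and the small things lying around must be left alone.

Things in the scene. Friction and masses are not known exactly. Their poses are not given: they have to be found in the camera images.
- clamp: Steel ratchet clamp like a big haemostat, lying flat, fixed to the bench on a plate 150 x 150 x 8 mm. Origin on the bench under the pivot; z up; -x runs along the handles to the rings, +x to the jaws, +y to the moving (upper) handle's side. Upper ring centre, clamp open: (-137, 23, 45) mm. Jaws and an aluminium flask (30 x 68 mm) at x = 60 mm. Nothing stands over 62 mm high.
- clamp_arm (a joint): Turn of the moving half about the upright pivot, rad: 0 open (a spring returns it), grows as the upper ring goes towards the lower (clamp -y); stop 0.30. The ring moves 137 mm per rad. Teeth catch every 0.035 from 0.050 to 0.260. The stopper is home somewhere in 0.10 to 0.28 (the flask's place is not measured). The push takes 1 to 10 N on the way and rises steeply once it is home.
- ring_top (a point): Centre of the moving upper ring, on its top (50 mm above the bench unpressed). Flat oval loop of 10 mm round bar, 50 mm long (along the handle), 22 mm wide, free below. It yields downwards on a spring: 3 N to start, 5 N at 4 mm where the teeth come free, 8 N at its stop at 8.5 mm. Held 5 to 8 mm down it can go out (clamp +y); let up before it is past the teeth, it catches again.
- lower_ring (a point): Centre of the fixed lower ring, same oval, 26 mm above the bench, top at 31 mm; at (-137, -23) mm in the clamp's x, y. The upper ring can pass over it.
- ratchet_bar (a point): Middle of the top of the fixed ratchet bar that crosses between the handles at clamp x = -100 mm; 9 mm wide along x, top 58.5 mm above the bench, teeth on its underside; the upper handle's bar with its tooth passes under it.
- stopper (a joint): Depth of the white plastic stopper (13 mm diameter, axis 45 mm above the bench, along clamp y) in the mouth of the aluminium flask that lies fixed between the jaws, m: 0 to 0.002 at the start, 0.006 fully home (rigid stop). It is stiff (about 4 N) and stays where it is pushed.
- clip: Black bench clip 16 x 60 x 12 mm lying near the clamp; leave alone.
- pen: Ball pen 145 mm long lying near the clamp; leave alone.
- biscuit_a: Small biscuit, about 32 mm, beside the clamp; leave alone.
- biscuit_b: Small biscuit, about 34 mm, on the other side of the clamp; leave alone.
- handle_end: The springy end of the upper handle with its ring, 120 mm long. Origin where it flexes, 40 mm from the pivot along the handle; -x runs towards the ring. Not to be loaded with more than 25 N: with the stopper home 15 N is plenty.

How it is judged:
By the outcome, as a careful person would: the job done as asked, in the order asked, and still so for the second after the job is handed in, with the robot touching nothing.
It also fails if it takes over 64 s, if anything falls off the work surface, if the arm or the gripper's body presses on something with over 40 N, if the wrist force passes 120 N, or if a joint passes its speed limit or range.

## Working session

There is one attempt and no reset: what is moved stays moved. The work goes in short steps, Python scripts to look and compute and a tool call to move; the robot and the scene stay as the last step left them, time stands still between calls to the robot, and variables do not carry over. Pictures are saved under pics/ and viewed, and the job is handed in when it is done.

Besides the shell and the picture viewer there is one more tool, called after "Call:" by a JSON object that holds its "fn" and its "kwargs", one argument or row to a line. carry_out: Moves the arm, as the interface text tells. Its arguments: {"type":"object","properties":{"increments":{"type":"array","items":{"type":"object","properties":{"tx":{"type":"number"},"ty":{"type":"number"},"tz":{"type":"number"},"ax":{"type":"number"},"ay":{"type":"number"},"az":{"type":"number"},"jaw":{"type":"number"}}}}},"required":["increments"]}

```bash
mkdir -p pics; ls; python3 - <<'E'
from bench import arm, eyes
import cv2
o=arm.get_obs(); print(o, arm.grip_point_offset)
for n in("scene","top"):
    f=eyes.grab_frame(n); cv2.imwrite(f"pics/{n}0.png",f["pixels"][:,:,::-1]); print({k:v for k,v in f.items() if k!="pixels"})
E
```

```text
pics
{'time_s': 0.0, 'joint_positions': array([-1.47878823e+00,  2.59372952e-01,  1.53605675e+00,  5.62448744e-06,
        1.34801464e+00, -2.02806023e-01]), 'qvel': array([ 0.00103405,  0.00023646, -0.00072289,  0.00038105,  0.00022209,
        0.001149  ]), 'joint_efforts': array([-4.68715371e-04, -4.37311792e+01, -2.83999014e+01,  7.16455537e-02,
        4.13873093e-02, -1.48903418e-04]), 'eef_pos': array([ 0.15977958, -0.52571418,  0.21781217]), 'orientation': array([ 0.42163003,  0.56844915, -0.42065175,  0.56757888]), 'contact_force': array([ 0.13533327,  0.17412444, -0.3784431 ]), 'torque': array([ 0.04461142, -0.01595032, -0.00685932]), 'gripper_width': 0.09286669604649907} 0.0188
{'fx': 462.45017602884917, 'fy': 462.45017602884917, 'cx': 276.0845660597881, 'cy': 212.5891205082094, 'dist': array([-0.03562776,  0.        ,  0.        ,  0.        ,  0.        ]), 'position': array([-0.01914855,  0.73678233,  0.45002287]), 'orientation': array([-0.36856408,  0.7660951 , -0.47668232,  0.2236801 ])}
{'fx': 478.7342513126271, 'fy': 478.7342513126271, 'cx': 277.0434896605202, 'cy': 212.06413052879847, 'dist': array([-0.06686011,  0.        ,  0.        ,  0.        ,  0.        ]), 'position': array([0.42633525, 0.25654657, 0.93555774]), 'orientation': array([-0.69933349,  0.71161796, -0.05070408,  0.04429049])}
```

View pics/top0.png

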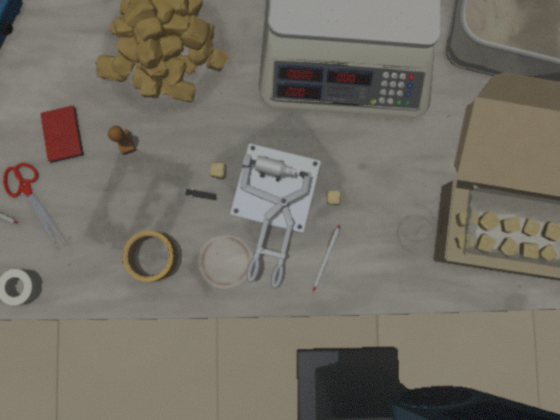

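View pics/scene0.png

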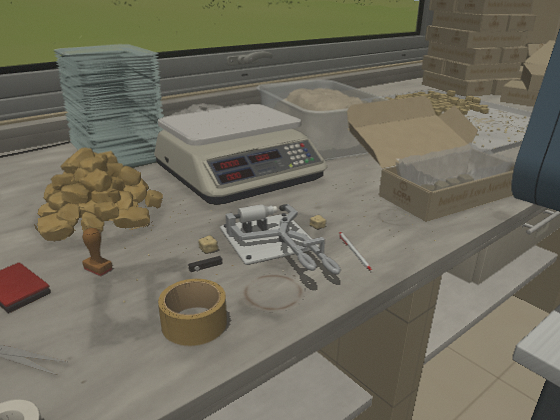

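The top view shows the clamp plate near (276,188) and the rings near (254,272) and (278,275). I'll zoom in.

```bash
python3 - <<'E'
import cv2
a=cv2.imread("pics/top0.png")[135:300,180:350]; cv2.imwrite("pics/top0z.png",cv2.resize(a,None,fx=3.6,fy=3.6,interpolation=cv2.INTER_CUBIC))
a=cv2.imread("pics/scene0.png")[190:290,185:385]; cv2.imwrite("pics/scene0z.png",cv2.resize(a,None,fx=4,fy=4,interpolation=cv2.INTER_CUBIC))
E
```

```text
(no output)
```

View pics/top0z.png

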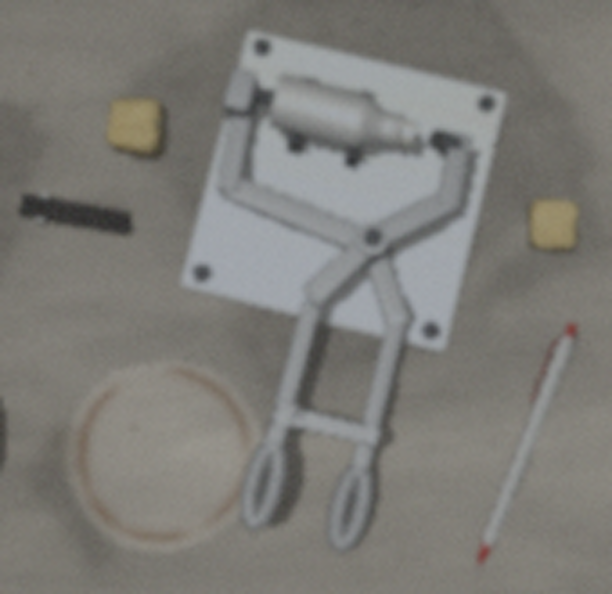

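View pics/scene0z.png

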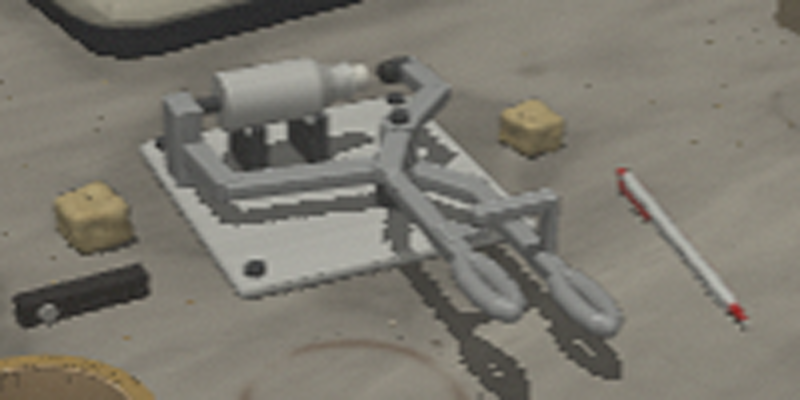

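```bash
cat > h.py <<'E'
import numpy as np, cv2
from scipy.spatial.transform import Rotation as R
def ray(f,uv):
    K=np.array([[f['fx'],0,f['cx']],[0,f['fy'],f['cy']],[0,0,1]])
    p=cv2.undistortPoints(np.array([[uv]],float),K,np.array(f['dist'])).ravel()
    return R.from_quat(f['orientation']).apply([p[0],p[1],1.])
def onz(f,uv,z):
    d=ray(f,uv); c=np.array(f['position']); return c+d*(z-c[2])/d[2]
def proj(f,P):
    K=np.array([[f['fx'],0,f['cx']],[0,f['fy'],f['cy']],[0,0,1]])
    r=R.from_quat(f['orientation']).inv(); rv=r.as_rotvec(); t=-r.apply(f['position'])
    return cv2.projectPoints(np.array(P,float).reshape(-1,1,3),rv,t,K,np.array(f['dist']))[0].reshape(-1,2)
E
python3 - <<'E'
from h import *
from bench import eyes
f=eyes.grab_frame("top"); g=eyes.grab_frame("scene")
z=lambda u,v:(180+(u+.5)/3.6-.5,135+(v+.5)/3.6-.5)
c=np.array([onz(f,z(*p),.008)[:2] for p in [(251,30),(507,94),(443,350),(182,286)]])
print("corners",c, c.mean(0),[np.linalg.norm(c[i]-c[i-1]) for i in range(4)])
up=onz(f,z(264,483),.045);lo=onz(f,z(351,507),.026);pv=onz(f,z(373,237),.055)
print(up,lo,pv,np.linalg.norm(up-lo))
# fit clamp: pivot origin, x dir from midpoint rings
d=np.array([c[0]+c[1]-c[2]-c[3],[0,0]])[0]; print("yaw plate",np.arctan2(d[1],d[0]))
d=np.array(c[0]+c[3]-c[1]-c[2]); print("yaw plate y",np.arctan2(d[1],d[0])-np.pi/2)
m=(up+lo)/2; d=(pv-m)[:2]; print("yaw rings",np.arctan2(d[1],d[0]),np.linalg.norm(d))
d=(up-lo)[:2]; print("yaw rings y",np.arctan2(d[1],d[0])-np.pi/2)
E
```

```text
corners [[0.69183616 0.29974953]
 [0.65319842 0.15880331]
 [0.51201406 0.19777559]
 [0.54928616 0.33858173]] [0.6015837  0.24872754] [np.float64(0.14774451384029344), np.float64(0.14614620680929924), np.float64(0.14646453831853087), np.float64(0.14565568015997646)]
[0.44162233 0.29376534 0.045     ] [0.42864508 0.2491544  0.026     ] [0.56695736 0.23551865 0.055     ] 0.05019507010840066
yaw plate -0.2676370967686804
yaw plate y -0.26317152957315293
yaw rings -0.26617660033133844 0.13663545425443896
yaw rings y -0.2830860062799052
```

```bash
cat >> h.py <<'E'
PV=np.array([.567,.2355]); YAW=-.267
cx=np.array([np.cos(YAW),np.sin(YAW),0]); cy=np.array([-np.sin(YAW),np.cos(YAW),0])
def w(x,y,z): return np.array([PV[0],PV[1],0])+(cx*x+cy*y+np.array([0,0,z*1000]))*1e-3 if False else np.array([PV[0],PV[1],0])+(cx*x+cy*y)*1e-3+np.array([0,0,z*1e-3])
def cl(p):
    d=np.array(p)-np.array([PV[0],PV[1],0]); return np.array([d@cx,d@cy,d[2]])*1e3
E
python3 - <<'E'
from h import *
from bench import arm
o=arm.get_obs(); r=R.from_quat(o['orientation']); print(r.as_matrix().round(3)); print("clamp y",cy)
for s in(1,-1):
    tz=cy*s; tx=np.array([0,0,-1.]); T=np.stack([tx,np.cross(tz,tx),tz],1)
    print(s,(r.inv()*R.from_matrix(T)).as_rotvec())
    Tm=R.from_matrix(T)
for P in [w(-137,60,150),w(-137,23,50)]: print(P)
E
```

```text
[[-0.     0.957  0.291]
 [ 0.001  0.291 -0.957]
 [-1.     0.    -0.001]]
clamp y [0.26383893 0.96456675 0.        ]
1 [-2.57979274e+00 -1.54302993e-04 -1.49904853e-03]
-1 [ 5.61799509e-01 -1.13141809e-03  1.16461338e-04]
[0.45068469 0.32951994 0.15      ]
[0.44092265 0.29383097 0.05      ]
```

```bash
python3 - <<'E'
from h import *
P=[(.16,-.526,.219),(.36,-.22,.26),(.40,.1,.26),tuple(w(-137,60,150))]
for a,b in zip(P,P[1:]):
    d=np.array(b)-a; print("ty %.4f tz %.4f tx %.4f len %.3f"%(d@cx,-d@cy,-d[2],np.linalg.norm(d)))
E
```

```text
ty 0.1122 tz -0.3479 tx -0.0410 len 0.368
ty -0.0458 tz -0.3192 tx -0.0000 len 0.322
ty -0.0117 tz -0.2348 tx 0.1100 len 0.260
```

Call:
{"fn": "carry_out", "kwargs": {
  "increments": [
    {"ax":0.14,"jaw":255},
    {"ax":0.14,"jaw":255},
    {"ax":0.14,"jaw":255},
    {"ax":0.142,"tx":-0.02,"jaw":255},
    {"tx":-0.02,"jaw":255}
  ]
}}

```text
validation failed for argument at $.in...
```

Call:
{"fn": "carry_out", "kwargs": {
  "increments": [
    {"tx":0,"ty":0,"tz":0,"ax":0.14,"ay":0,"az":0,"jaw":255},
    {"tx":0,"ty":0,"tz":0,"ax":0.14,"ay":0,"az":0,"jaw":255},
    {"tx":0,"ty":0,"tz":0,"ax":0.14,"ay":0,"az":0,"jaw":255},
    {"tx":-0.02,"ty":0,"tz":0,"ax":0.142,"ay":0,"az":0,"jaw":255},
    {"tx":-0.02,"ty":0,"tz":0,"ax":0,"ay":0,"az":0,"jaw":255}
  ]
}}

```text
time_s: 0.7
eef_pos: [0.1597, -0.5256, 0.2582]
orientation: [0.564, 0.429, -0.563, 0.427]
contact_force: [-0.2, -0.8, 0.2]
gripper_width: 0.0573
```

Call:
{"fn": "carry_out", "kwargs": {
  "increments": [
    {"tx":0,"ty":0.012,"tz":-0.035,"ax":0,"ay":0,"az":0,"jaw":255},
    {"tx":0,"ty":0.012,"tz":-0.035,"ax":0,"ay":0,"az":0,"jaw":255},
    {"tx":0,"ty":0.012,"tz":-0.035,"ax":0,"ay":0,"az":0,"jaw":255},
    {"tx":0,"ty":0.012,"tz":-0.035,"ax":0,"ay":0,"az":0,"jaw":255},
    {"tx":0,"ty":0.012,"tz":-0.035,"ax":0,"ay":0,"az":0,"jaw":255},
    {"tx":0,"ty":0.012,"tz":-0.035,"ax":0,"ay":0,"az":0,"jaw":255},
    {"tx":0,"ty":0.011,"tz":-0.035,"ax":0,"ay":0,"az":0,"jaw":255},
    {"tx":0,"ty":0.011,"tz":-0.035,"ax":0,"ay":0,"az":0,"jaw":255},
    {"tx":0,"ty":0.011,"tz":-0.035,"ax":0,"ay":0,"az":0,"jaw":255},
    {"tx":0,"ty":0.01,"tz":-0.033,"ax":0,"ay":0,"az":0,"jaw":255}
  ]
}}

```text
time_s: 1.7
eef_pos: [0.3632, -0.2194, 0.2587]
orientation: [0.562, 0.429, -0.562, 0.429]
contact_force: [-0.1, -0.1, 0.4]
gripper_width: 0.0005
```

Call:
{"fn": "carry_out", "kwargs": {
  "increments": [
    {"tx":0,"ty":-0.004,"tz":-0.032,"ax":0,"ay":0,"az":0,"jaw":255},
    {"tx":0,"ty":-0.004,"tz":-0.032,"ax":0,"ay":0,"az":0,"jaw":255},
    {"tx":0,"ty":-0.004,"tz":-0.032,"ax":0,"ay":0,"az":0,"jaw":255},
    {"tx":0,"ty":-0.004,"tz":-0.032,"ax":0,"ay":0,"az":0,"jaw":255},
    {"tx":0,"ty":-0.004,"tz":-0.032,"ax":0,"ay":0,"az":0,"jaw":255},
    {"tx":0,"ty":-0.004,"tz":-0.032,"ax":0,"ay":0,"az":0,"jaw":255},
    {"tx":0,"ty":-0.004,"tz":-0.032,"ax":0,"ay":0,"az":0,"jaw":255},
    {"tx":0,"ty":-0.004,"tz":-0.032,"ax":0,"ay":0,"az":0,"jaw":255},
    {"tx":0,"ty":-0.005,"tz":-0.032,"ax":0,"ay":0,"az":0,"jaw":255},
    {"tx":0,"ty":-0.005,"tz":-0.032,"ax":0,"ay":0,"az":0,"jaw":255}
  ]
}}

```text
time_s: 2.7
eef_pos: [0.4064, 0.1001, 0.2586]
orientation: [0.562, 0.429, -0.562, 0.429]
contact_force: [0.2, 0.1, 0.7]
gripper_width: 0.0006
```

```bash
python3 - <<'E'
from h import *
from bench import arm
o=arm.get_obs(); print(o['time_s'],o['joint_positions'].round(3),cl(o['eef_pos']).round(1),o['eef_pos'],o['gripper_width'],o['contact_force'],(R.from_quat(o['orientation']).as_matrix()).round(3), cx,cy)
E
```

```text
2.7 [-0.026 -0.012  1.75  -0.     1.403  1.812] [-119.2 -172.9  258.6] [0.40643883 0.10011596 0.25864724] 0.0006309308394769376 [0.16694757 0.10046457 0.66149993] [[ 0.     0.965 -0.264]
 [-0.    -0.264 -0.965]
 [-1.     0.     0.   ]] [ 0.96456675 -0.26383893  0.        ] [0.26383893 0.96456675 0.        ]
```

Call:
{"fn": "carry_out", "kwargs": {
  "increments": [
    {"tx":0,"ty":-0.002,"tz":-0.03,"ax":0,"ay":0,"az":0,"jaw":255},
    {"tx":0,"ty":-0.002,"tz":-0.03,"ax":0,"ay":0,"az":0,"jaw":255},
    {"tx":0,"ty":-0.002,"tz":-0.03,"ax":0,"ay":0,"az":0,"jaw":255},
    {"tx":0.01,"ty":-0.002,"tz":-0.03,"ax":0,"ay":0,"az":0,"jaw":255},
    {"tx":0.02,"ty":-0.002,"tz":-0.03,"ax":0,"ay":0,"az":0,"jaw":255},
    {"tx":0.03,"ty":-0.002,"tz":-0.03,"ax":0,"ay":0,"az":0,"jaw":255},
    {"tx":0.03,"ty":-0.002,"tz":-0.03,"ax":0,"ay":0,"az":0,"jaw":255},
    {"tx":0.03,"ty":-0.002,"tz":-0.03,"ax":0,"ay":0,"az":0,"jaw":255},
    {"tx":0.03,"ty":-0.002,"tz":0,"ax":0,"ay":0,"az":0,"jaw":255},
    {"tx":0.02,"ty":0,"tz":0,"ax":0,"ay":0,"az":0,"jaw":255}
  ]
}}

```text
time_s: 3.7
eef_pos: [0.4511, 0.3354, 0.0859]
orientation: [-0.561, -0.43, 0.563, -0.429]
contact_force: [0.2, -0.4, -0.3]
gripper_width: 0.0005
```

```bash
cat > s.py <<'E'
from h import *
from bench import arm, eyes
import sys
o=arm.get_obs(); F=o['contact_force']; print(round(o['time_s'],2),cl(o['eef_pos']).round(1),"F clamp",np.round([F@cx,F@cy,F[2]],2))
if len(sys.argv)>1:
    n=sys.argv[1]
    for c,(a,b,e,d,s) in {"top":(135,300,180,350,3.5),"scene":(170,300,185,385,4)}.items():
        f=eyes.grab_frame(c); im=f["pixels"][a:b,e:d,::-1]
        cv2.imwrite(f"pics/{c}{n}.png",cv2.resize(im,None,fx=s,fy=s,interpolation=cv2.INTER_CUBIC))
E
python3 s.py 1
```

```text
3.7 [-138.2   65.8   85.9] F clamp [ 0.28 -0.38 -0.28]
```

View pics/scene1.png

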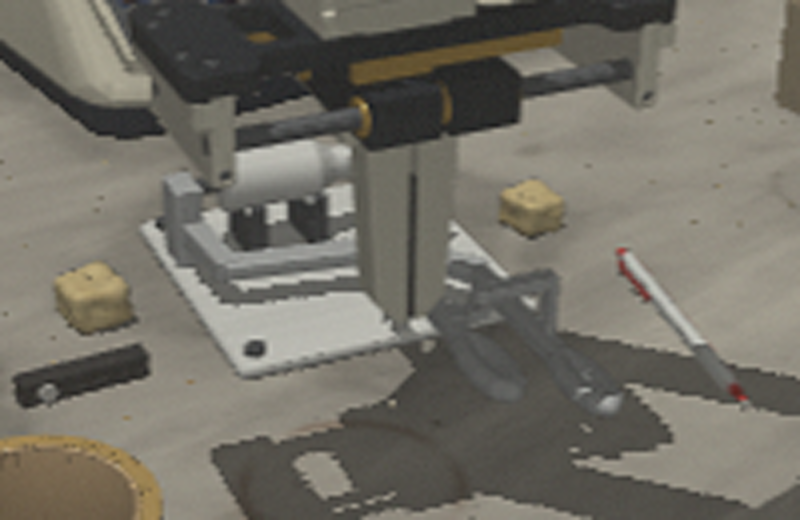

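View pics/top1.png

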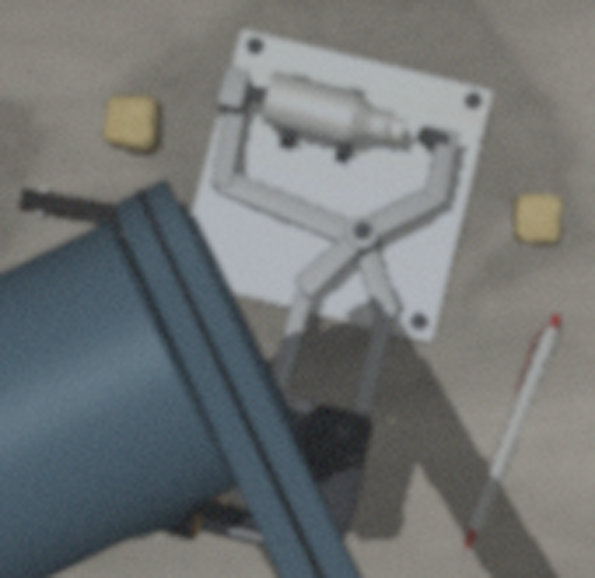

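Only the finger tips are narrow, about 25 mm across the shut pair. The gripper is at the +y side of the upper ring and clear of everything. I'll lower it next.

Call:
{"fn": "carry_out", "kwargs": {
  "increments": [
    {"tx":0.025,"ty":0.001,"tz":0,"ax":0,"ay":0,"az":0,"jaw":255},
    {"tx":0.027,"ty":0,"tz":0,"ax":0,"ay":0,"az":0,"jaw":255},
    {"tx":0,"ty":0,"tz":0,"ax":0,"ay":0,"az":0,"jaw":255},
    {"tx":0,"ty":0,"tz":0.005,"ax":0,"ay":0,"az":0,"jaw":255},
    {"tx":0,"ty":0,"tz":0.005,"ax":0,"ay":0,"az":0,"jaw":255},
    {"tx":0,"ty":0,"tz":0,"ax":0,"ay":0,"az":0,"jaw":255}
  ]
}}

```text
time_s: 4.4
eef_pos: [0.4517, 0.3248, 0.0383]
orientation: [0.563, 0.429, -0.561, 0.429]
contact_force: [0.7, -0.1, 0.3]
gripper_width: 0.0008
```

```bash
python3 s.py 2
```

```text
4.4 [-134.7   55.7   38.3] F clamp [0.74 0.13 0.34]
```

View pics/scene2.png

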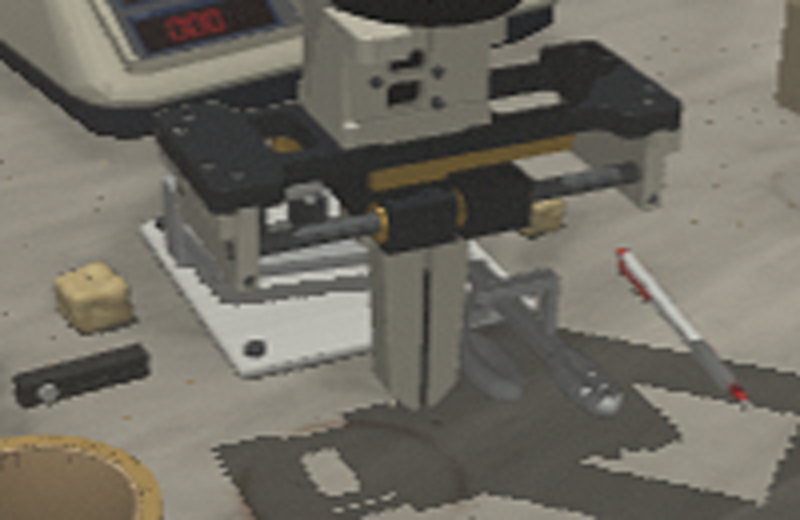

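Call:
{"fn": "carry_out", "kwargs": {
  "increments": [
    {"tx":0.011,"ty":-0.002,"tz":0,"ax":0,"ay":0,"az":0,"jaw":255},
    {"tx":0,"ty":0,"tz":0,"ax":0,"ay":0,"az":0,"jaw":255},
    {"tx":0,"ty":0,"tz":0.001,"ax":0,"ay":0,"az":0,"jaw":255},
    {"tx":0,"ty":0,"tz":0.001,"ax":0,"ay":0,"az":0,"jaw":255}
  ]
}}

```text
time_s: 4.9
eef_pos: [0.4484, 0.3237, 0.0255]
orientation: [-0.562, -0.429, 0.562, -0.429]
contact_force: [-0.3, -0.3, -0.2]
gripper_width: 0.0005
```

```bash
python3 s.py
```

```text
4.9 [-137.7   53.7   25.5] F clamp [-0.24 -0.32 -0.15]
```

Call:
{"fn": "carry_out", "kwargs": {
  "increments": [
    {"tx":0,"ty":0,"tz":0.002,"ax":0,"ay":0,"az":0,"jaw":255},
    {"tx":0,"ty":0,"tz":0.002,"ax":0,"ay":0,"az":0,"jaw":255},
    {"tx":0,"ty":0,"tz":0.002,"ax":0,"ay":0,"az":0,"jaw":255}
  ]
}}

```text
time_s: 5.2
eef_pos: [0.4468, 0.318, 0.0258]
orientation: [0.562, 0.429, -0.562, 0.429]
contact_force: [-0.5, 1.6, 0.2]
gripper_width: 0.0005
```

```bash
python3 s.py
```

```text
5.2 [-137.7   47.8   25.8] F clamp [-0.89  1.39  0.2 ]
```

Call:
{"fn": "carry_out", "kwargs": {
  "increments": [
    {"tx":0,"ty":0,"tz":0.002,"ax":0,"ay":0,"az":0,"jaw":255},
    {"tx":0,"ty":0,"tz":0.002,"ax":0,"ay":0,"az":0,"jaw":255},
    {"tx":0,"ty":0,"tz":0.002,"ax":0,"ay":0,"az":0,"jaw":255}
  ]
}}

```text
time_s: 5.5
eef_pos: [0.445, 0.3141, 0.0258]
orientation: [0.563, 0.43, -0.562, 0.428]
contact_force: [-2.9, 10.1, -1.6]
gripper_width: 0.0004
```

```bash
python3 s.py
```

```text
5.5 [-138.4   43.6   25.8] F clamp [-5.49  8.98 -1.55]
```

Call:
{"fn": "carry_out", "kwargs": {
  "increments": [
    {"tx":0,"ty":0,"tz":0,"ax":0,"ay":0,"az":0,"jaw":255}
  ]
}}

```text
time_s: 5.6
eef_pos: [0.4449, 0.3131, 0.0257]
orientation: [0.563, 0.429, -0.562, 0.428]
contact_force: [-0.9, 5.9, -1.3]
gripper_width: 0.0003
```

```bash
python3 s.py 3
```

```text
5.6 [-138.3   42.6   25.7] F clamp [-2.45  5.45 -1.35]
```

View pics/scene3.png

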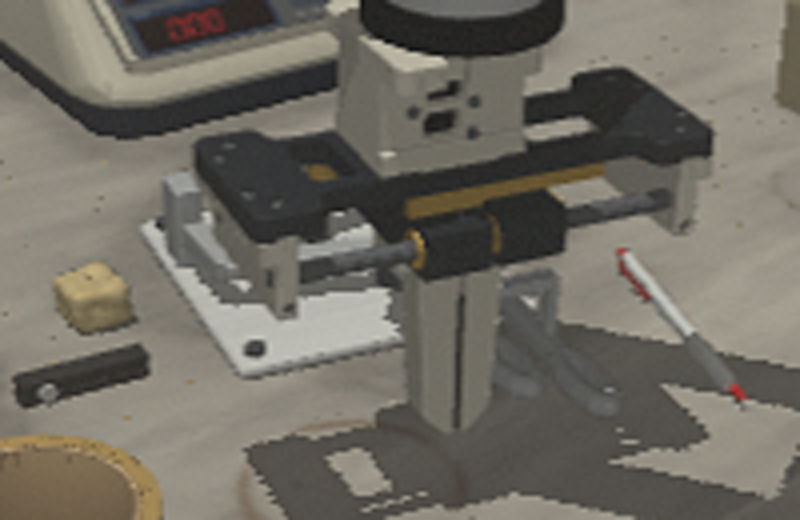

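View pics/top3.png

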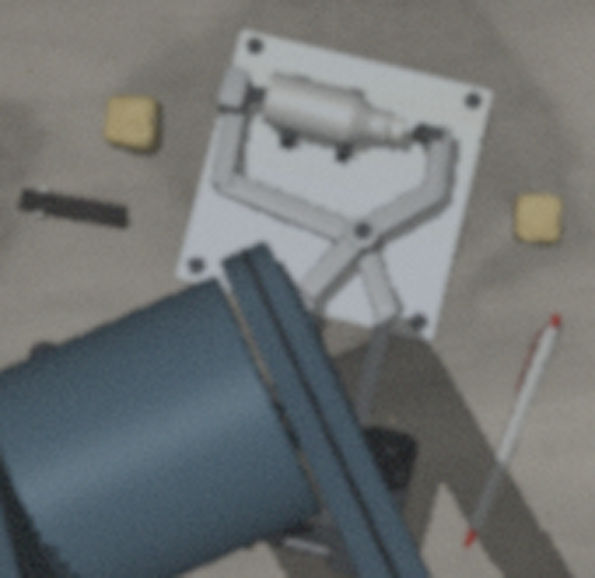

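Call:
{"fn": "carry_out", "kwargs": {
  "increments": [
    {"tx":0,"ty":0,"tz":0.001,"ax":0,"ay":0,"az":0,"jaw":255},
    {"tx":0,"ty":0,"tz":0.001,"ax":0,"ay":0,"az":0,"jaw":255},
    {"tx":0,"ty":0,"tz":0.001,"ax":0,"ay":0,"az":0,"jaw":255},
    {"tx":0,"ty":0,"tz":0.001,"ax":0,"ay":0,"az":0,"jaw":255}
  ]
}}

```text
time_s: 6.1
eef_pos: [0.4437, 0.3103, 0.0257]
orientation: [0.563, 0.43, -0.562, 0.428]
contact_force: [-3.9, 9.6, -2.6]
gripper_width: 0.0003
```

```bash
python3 s.py
```

```text
6.1 [-138.7   39.7   25.7] F clamp [-6.31  8.26 -2.63]
```

Call:
{"fn": "carry_out", "kwargs": {
  "increments": [
    {"tx":0,"ty":0,"tz":0.001,"ax":0,"ay":0,"az":0,"jaw":255},
    {"tx":0,"ty":0,"tz":0.001,"ax":0,"ay":0,"az":0,"jaw":255},
    {"tx":0,"ty":0,"tz":0.001,"ax":0,"ay":0,"az":0,"jaw":255},
    {"tx":0,"ty":0,"tz":0.001,"ax":0,"ay":0,"az":0,"jaw":255}
  ]
}}

```text
time_s: 6.5
eef_pos: [0.4424, 0.3064, 0.0256]
orientation: [0.563, 0.43, -0.562, 0.428]
contact_force: [-3.3, 11.7, -1.8]
gripper_width: 0.0006
```

```bash
python3 s.py 4
```

```text
6.5 [-138.9   35.6   25.6] F clamp [-6.3  10.36 -1.81]
```

View pics/top4.png

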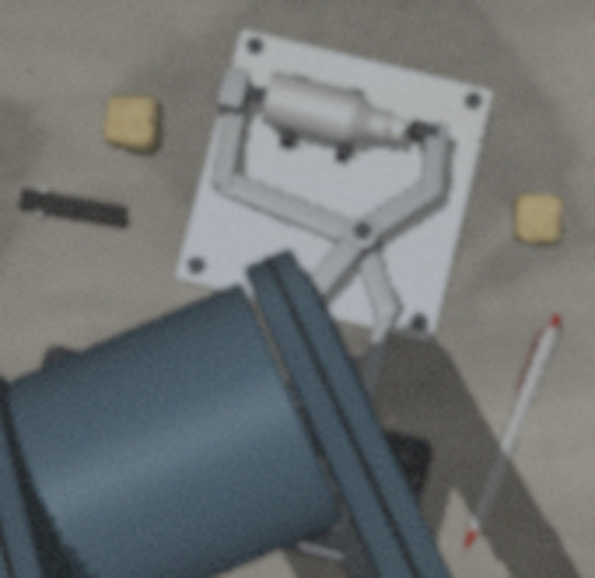

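Call:
{"fn": "carry_out", "kwargs": {
  "increments": [
    {"tx":0,"ty":-0.002,"tz":0,"ax":0,"ay":0,"az":0,"jaw":255},
    {"tx":0,"ty":-0.001,"tz":0.001,"ax":0,"ay":0,"az":0,"jaw":255},
    {"tx":0,"ty":0,"tz":0.001,"ax":0,"ay":0,"az":0,"jaw":255}
  ]
}}

```text
time_s: 6.9
eef_pos: [0.4411, 0.3045, 0.0261]
orientation: [0.564, 0.429, -0.561, 0.429]
contact_force: [2.9, 5.7, -3.9]
gripper_width: 0.0006
```

```bash
python3 s.py
```

```text
6.9 [-139.6   33.3   26.1] F clamp [ 1.28  6.23 -3.85]
```

Call:
{"fn": "carry_out", "kwargs": {
  "increments": [
    {"tx":0,"ty":0,"tz":0.001,"ax":0,"ay":0,"az":0,"jaw":255},
    {"tx":0.0005,"ty":0,"tz":0.001,"ax":0,"ay":0,"az":0,"jaw":255},
    {"tx":0,"ty":-0.0005,"tz":0.001,"ax":0,"ay":0,"az":0,"jaw":255}
  ]
}}

```text
time_s: 7.2
eef_pos: [0.4405, 0.3027, 0.0259]
orientation: [0.564, 0.429, -0.56, 0.428]
contact_force: [3.1, 9.2, -2.8]
gripper_width: 0.0007
```

```bash
python3 s.py
```

```text
7.2 [-139.8   31.5   25.9] F clamp [ 0.6   9.68 -2.81]
```

Call:
{"fn": "carry_out", "kwargs": {
  "increments": [
    {"tx":0,"ty":0,"tz":0.001,"ax":0,"ay":0,"az":0,"jaw":255},
    {"tx":0,"ty":0,"tz":0.001,"ax":0,"ay":0,"az":0,"jaw":255}
  ]
}}

```text
time_s: 7.4
eef_pos: [0.4397, 0.3007, 0.0259]
orientation: [0.564, 0.429, -0.56, 0.429]
contact_force: [1.2, 3.7, 0.6]
gripper_width: 0.0007
```

```bash
python3 s.py 5
```

```text
7.4 [-140.    29.4   25.9] F clamp [0.18 3.89 0.63]
```

View pics/top5.png

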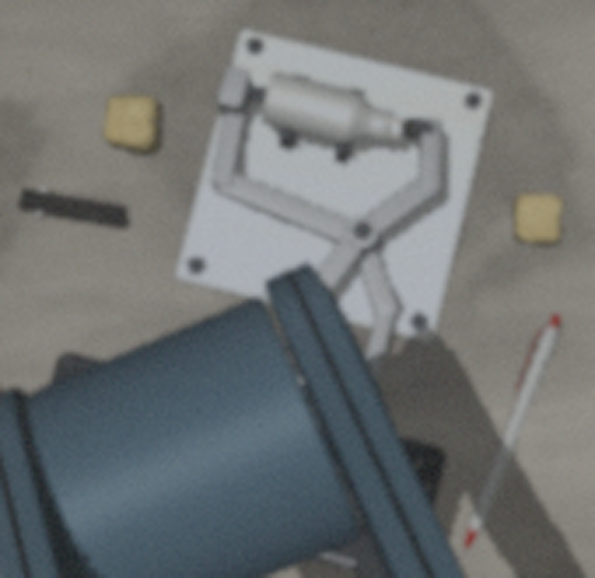

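Call:
{"fn": "carry_out", "kwargs": {
  "increments": [
    {"tx":0,"ty":0,"tz":0.001,"ax":0,"ay":0,"az":0,"jaw":255},
    {"tx":0,"ty":0,"tz":0.001,"ax":0,"ay":0,"az":0,"jaw":255}
  ]
}}

```text
time_s: 7.7
eef_pos: [0.4391, 0.2989, 0.0258]
orientation: [0.564, 0.429, -0.56, 0.428]
contact_force: [2.4, 10.3, -3.2]
gripper_width: 0.0004
```

```bash
python3 s.py
```

```text
7.7 [-140.1   27.4   25.8] F clamp [-0.44 10.55 -3.15]
```

Call:
{"fn": "carry_out", "kwargs": {
  "increments": [
    {"tx":0,"ty":0,"tz":0.001,"ax":0,"ay":0,"az":0,"jaw":255},
    {"tx":0,"ty":0,"tz":0.001,"ax":0,"ay":0,"az":0,"jaw":255}
  ]
}}

```text
time_s: 7.9
eef_pos: [0.4385, 0.2972, 0.0259]
orientation: [0.564, 0.429, -0.56, 0.428]
contact_force: [0.8, 8.9, -1.4]
gripper_width: 0.0007
```

```bash
python3 s.py 6
```

```text
7.9 [-140.2   25.6   25.9] F clamp [-1.57  8.83 -1.42]
```

View pics/top6.png

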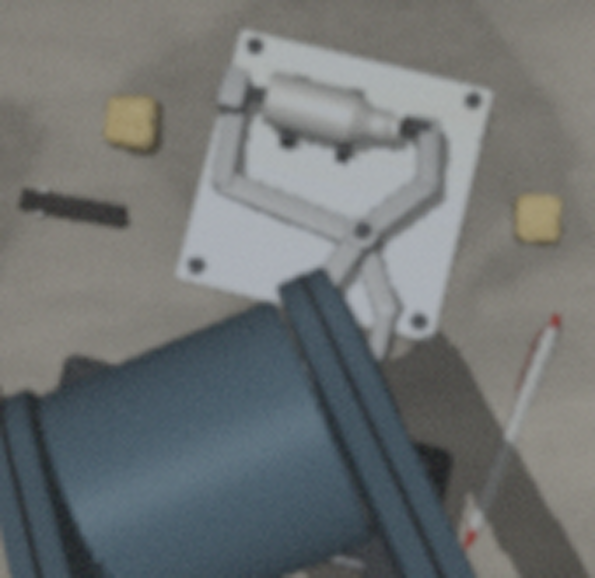

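Call:
{"fn": "carry_out", "kwargs": {
  "increments": [
    {"tx":0,"ty":-0.0005,"tz":0.001,"ax":0,"ay":0,"az":0,"jaw":255},
    {"tx":0,"ty":0,"tz":0.001,"ax":0,"ay":0,"az":0,"jaw":255}
  ]
}}

```text
time_s: 8.2
eef_pos: [0.4377, 0.295, 0.0258]
orientation: [0.564, 0.429, -0.56, 0.428]
contact_force: [2.0, 9.9, -2.6]
gripper_width: 0.0004
```

```bash
python3 s.py
```

```text
8.2 [-140.4   23.3   25.8] F clamp [-0.67 10.11 -2.62]
```

Call:
{"fn": "carry_out", "kwargs": {
  "increments": [
    {"tx":0,"ty":0,"tz":0.001,"ax":0,"ay":0,"az":0,"jaw":255},
    {"tx":0,"ty":0,"tz":0.001,"ax":0,"ay":0,"az":0,"jaw":255}
  ]
}}

```text
time_s: 8.4
eef_pos: [0.4372, 0.2934, 0.0258]
orientation: [0.564, 0.429, -0.56, 0.428]
contact_force: [3.3, 11.6, -3.1]
gripper_width: 0.0005
```

```bash
python3 s.py 7; python3 - <<'E'
import cv2,numpy as np
r=[]
for n in (1,4,6,7):
    a=cv2.imread(f"pics/top{n}.png")[60:220,200:500]; r.append(a)
cv2.imwrite("pics/cmp7.png",np.vstack([np.hstack(r[:2]),np.hstack(r[2:])]))
E
```

```text
8.4 [-140.5   21.6   25.8] F clamp [ 0.11 12.03 -3.05]
```

View pics/cmp7.png

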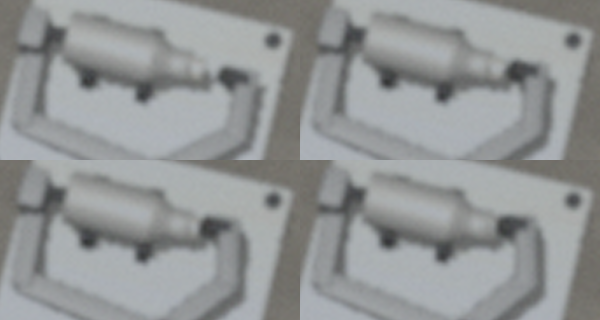

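Call:
{"fn": "carry_out", "kwargs": {
  "increments": [
    {"tx":0,"ty":0,"tz":0.001,"ax":0,"ay":0,"az":0,"jaw":255}
  ]
}}

```text
time_s: 8.6
eef_pos: [0.4369, 0.2924, 0.0258]
orientation: [0.564, 0.429, -0.56, 0.428]
contact_force: [2.0, 11.2, -3.2]
gripper_width: 0.0003
```

```bash
python3 s.py
```

```text
8.6 [-140.5   20.5   25.8] F clamp [-0.99 11.32 -3.16]
```

Call:
{"fn": "carry_out", "kwargs": {
  "increments": [
    {"tx":0,"ty":0,"tz":0.001,"ax":0,"ay":0,"az":0,"jaw":255}
  ]
}}

```text
time_s: 8.7
eef_pos: [0.4365, 0.2911, 0.0258]
orientation: [0.564, 0.429, -0.56, 0.429]
contact_force: [3.5, 11.3, -3.3]
gripper_width: 0.0002
```

```bash
python3 s.py
```

```text
8.7 [-140.5   19.2   25.8] F clamp [ 0.38 11.85 -3.26]
```

Call:
{"fn": "carry_out", "kwargs": {
  "increments": [
    {"tx":0,"ty":0,"tz":0.001,"ax":0,"ay":0,"az":0,"jaw":255}
  ]
}}

```text
time_s: 8.8
eef_pos: [0.4365, 0.2909, 0.0259]
orientation: [0.565, 0.429, -0.56, 0.428]
contact_force: [2.0, 13.8, -3.8]
gripper_width: 0.0004
```

Call:
{"fn": "carry_out", "kwargs": {
  "increments": [
    {"tx":0,"ty":0,"tz":0.0005,"ax":0,"ay":0,"az":0,"jaw":255}
  ]
}}

```text
time_s: 8.9
eef_pos: [0.4365, 0.2908, 0.0259]
orientation: [0.565, 0.429, -0.56, 0.428]
contact_force: [2.6, 15.8, -4.3]
gripper_width: 0.0006
```

```bash
python3 s.py 8; python3 - <<'E'
import cv2,numpy as np
r=[]
for n in (1,4,7,8):
    a=cv2.imread(f"pics/top{n}.png")[60:220,200:500]; r.append(a)
cv2.imwrite("pics/cmp8.png",np.vstack([np.hstack(r[:2]),np.hstack(r[2:])]))
E
```

```text
8.9 [-140.5   18.9   25.9] F clamp [-1.63 15.91 -4.32]
```

View pics/cmp8.png

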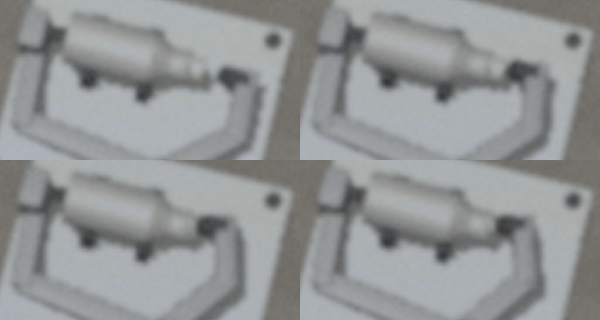

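View pics/scene8.png

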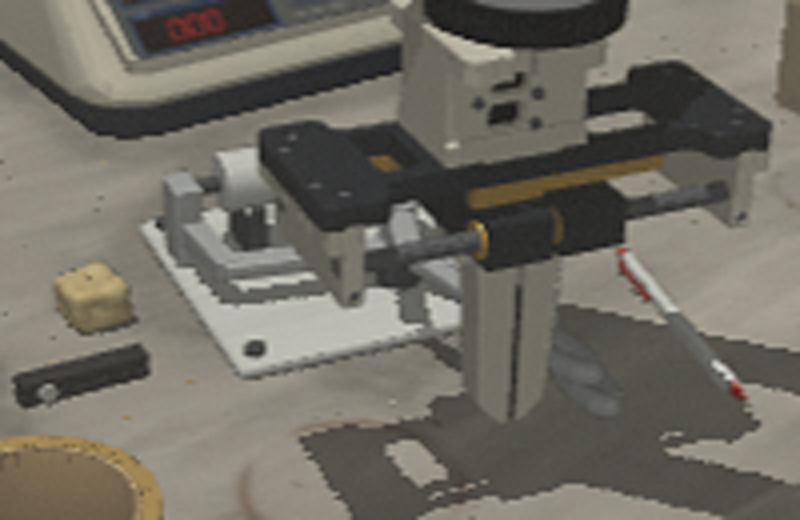

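Call:
{"fn": "carry_out", "kwargs": {
  "increments": [
    {"tx":0,"ty":0,"tz":-0.002,"ax":0,"ay":0,"az":0,"jaw":255},
    {"tx":0,"ty":0,"tz":-0.002,"ax":0,"ay":0,"az":0,"jaw":255},
    {"tx":0,"ty":0,"tz":-0.002,"ax":0,"ay":0,"az":0,"jaw":255}
  ]
}}

```text
time_s: 9.3
eef_pos: [0.4359, 0.2932, 0.0252]
orientation: [-0.562, -0.429, 0.562, -0.429]
contact_force: [-1.1, -0.5, 0.1]
gripper_width: 0.0002
```

```bash
python3 s.py
```

```text
9.3 [-141.7   21.    25.2] F clamp [-0.93 -0.73  0.08]
```

Call:
{"fn": "carry_out", "kwargs": {
  "increments": [
    {"tx":0,"ty":0,"tz":-0.01,"ax":0,"ay":0,"az":0,"jaw":255},
    {"tx":0,"ty":0,"tz":-0.03,"ax":0,"ay":0,"az":0,"jaw":255},
    {"tx":0,"ty":0,"tz":-0.04,"ax":0,"ay":0,"az":0,"jaw":255},
    {"tx":0,"ty":0,"tz":0,"ax":0,"ay":0,"az":0,"jaw":255}
  ]
}}

```text
time_s: 9.7
eef_pos: [0.4589, 0.3745, 0.0255]
orientation: [0.563, 0.43, -0.56, 0.429]
contact_force: [0.6, 0.4, -0.2]
gripper_width: 0.0004
```

```bash
python3 s.py 9
```

```text
9.7 [-141.   105.6   25.5] F clamp [ 0.49  0.5  -0.16]
```

View pics/scene9.png

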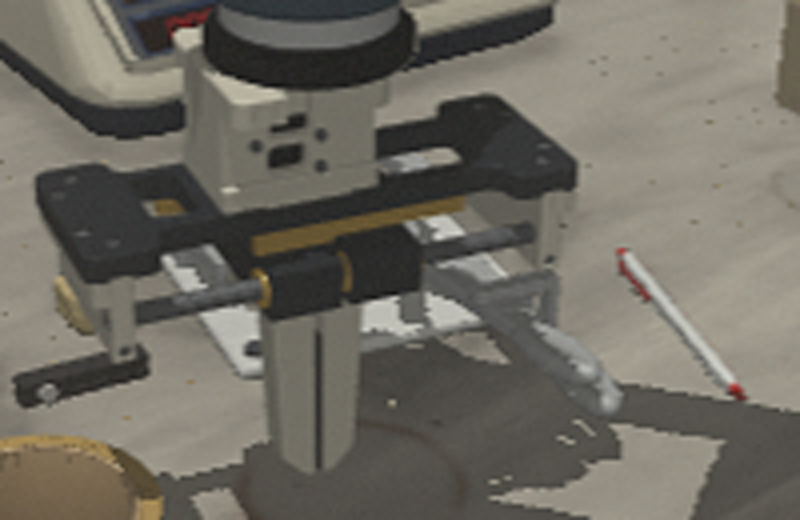

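View pics/top9.png

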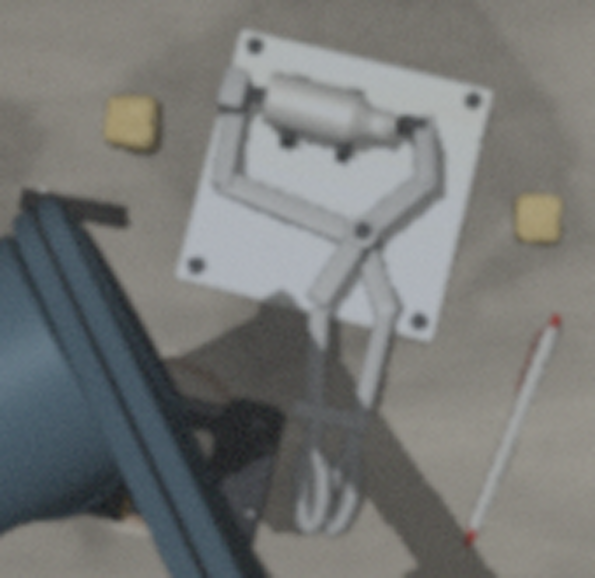

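Call:
{"fn": "carry_out", "kwargs": {
  "increments": [
    {"tx":-0.04,"ty":0,"tz":0,"ax":0,"ay":0,"az":0,"jaw":255},
    {"tx":-0.035,"ty":0,"tz":0,"ax":0,"ay":0,"az":0,"jaw":255},
    {"tx":0,"ty":0,"tz":0,"ax":0,"ay":0,"az":0,"jaw":255},
    {"tx":0,"ty":0,"tz":0,"ax":0,"ay":0,"az":0,"jaw":255},
    {"tx":0,"ty":0,"tz":0,"ax":0,"ay":0,"az":0,"jaw":255},
    {"tx":0,"ty":0,"tz":0,"ax":0,"ay":0,"az":0,"jaw":255},
    {"tx":0,"ty":0,"tz":0,"ax":0,"ay":0,"az":0,"jaw":255},
    {"tx":0,"ty":0,"tz":0,"ax":0,"ay":0,"az":0,"jaw":255},
    {"tx":0,"ty":0,"tz":0,"ax":0,"ay":0,"az":0,"jaw":255},
    {"tx":0,"ty":0,"tz":0,"ax":0,"ay":0,"az":0,"jaw":255}
  ]
}}

```text
time_s: 10.8
eef_pos: [0.4571, 0.3705, 0.0999]
orientation: [-0.562, -0.429, 0.562, -0.429]
contact_force: [0.4, -0.0, 0.9]
gripper_width: 0.0003
```

Call:
{"fn": "carry_out", "kwargs": {
  "increments": [
    {"tx":0,"ty":0,"tz":0,"ax":0,"ay":0,"az":0,"jaw":255},
    {"tx":0,"ty":0,"tz":0,"ax":0,"ay":0,"az":0,"jaw":255},
    {"tx":0,"ty":0,"tz":0,"ax":0,"ay":0,"az":0,"jaw":255},
    {"tx":0,"ty":0,"tz":0,"ax":0,"ay":0,"az":0,"jaw":255},
    {"tx":0,"ty":0,"tz":0,"ax":0,"ay":0,"az":0,"jaw":255},
    {"tx":0,"ty":0,"tz":0,"ax":0,"ay":0,"az":0,"jaw":255},
    {"tx":0,"ty":0,"tz":0,"ax":0,"ay":0,"az":0,"jaw":255},
    {"tx":0,"ty":0,"tz":0,"ax":0,"ay":0,"az":0,"jaw":255},
    {"tx":0,"ty":0,"tz":0,"ax":0,"ay":0,"az":0,"jaw":255},
    {"tx":0,"ty":0,"tz":0,"ax":0,"ay":0,"az":0,"jaw":255}
  ]
}}

```text
time_s: 11.8
eef_pos: [0.4572, 0.3705, 0.1002]
orientation: [-0.562, -0.429, 0.562, -0.429]
contact_force: [0.5, -0.3, -0.1]
gripper_width: 0.0006
```

```bash
python3 s.py 10; python3 - <<'E'
from h import *
from bench import eyes
f=eyes.grab_frame("top")
a=f["pixels"][240:300,240:300,::-1]; cv2.imwrite("pics/ring10.png",cv2.resize(a,None,fx=10,fy=10,interpolation=cv2.INTER_CUBIC))
for th in (.12,.155,.19,.225,.26):
    c,s=np.cos(th),np.sin(th); x,y=c*-137-s*23, s*-137+c*23
    print(th,x.round(1),y.round(1),((proj(f,w(x,y,45))[0]-240)*10+5).round(0))
print(((proj(f,w(-137,-23,26))[0]-240)*10+5))
a=f["pixels"][145:200,235:325,::-1]; cv2.imwrite("pics/stop10.png",cv2.resize(a,None,fx=8,fy=8,interpolation=cv2.INTER_CUBIC))
E
```

```text
11.8 [-141.6  101.3  100.2] F clamp [ 0.52 -0.15 -0.08]
0.12 -138.8 6.4 [219. 328.]
0.155 -138.9 1.6 [244. 336.]
0.19 -138.9 -3.3 [270. 342.]
0.225 -138.7 -8.1 [295. 348.]
0.26 -138.3 -13.0 [321. 352.]
[374.75046059 358.99927691]
```

View pics/ring10.png

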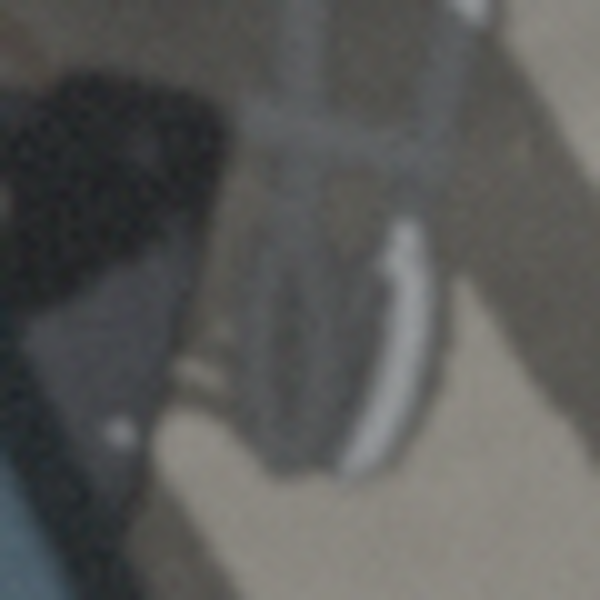

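View pics/stop10.png

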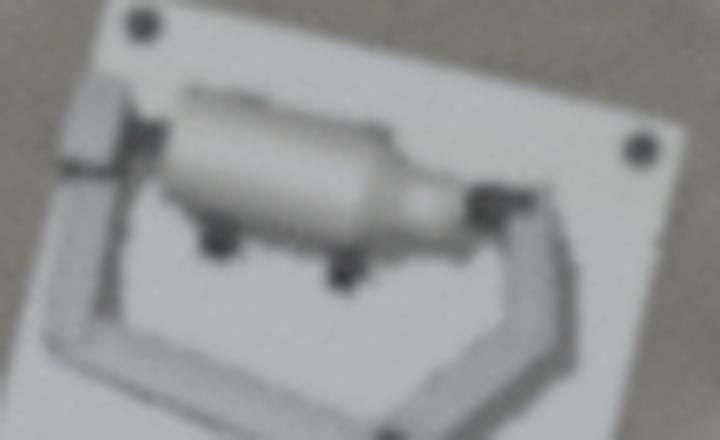

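```bash
python3 - <<'E'
import cv2,numpy as np
a=cv2.imread("pics/top0.png")[145:200,235:325]; a=cv2.resize(a,None,fx=8,fy=8,interpolation=cv2.INTER_CUBIC)
b=cv2.imread("pics/stop10.png"); cv2.imwrite("pics/cmp10.png",np.vstack([a[40:320,280:640],b[40:320,280:640]]))
E
```

```text
(no output)
```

View pics/cmp10.png

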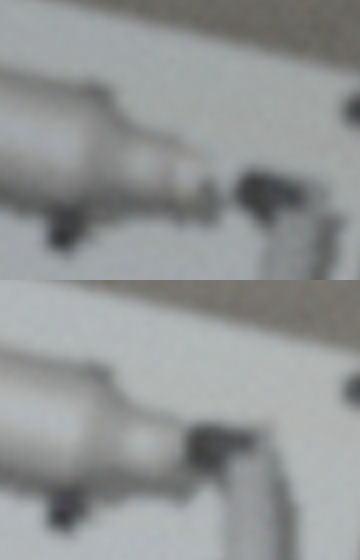

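Call:
{"fn": "carry_out", "kwargs": {
  "increments": [
    {"tx":0,"ty":0.002,"tz":0.035,"ax":0,"ay":0,"az":0,"jaw":255},
    {"tx":0,"ty":0,"tz":0.035,"ax":0,"ay":0,"az":0,"jaw":255},
    {"tx":0,"ty":0,"tz":0.036,"ax":0,"ay":0,"az":0,"jaw":255},
    {"tx":0.02,"ty":0,"tz":0,"ax":0,"ay":0,"az":0,"jaw":255},
    {"tx":0.02,"ty":0,"tz":0,"ax":0,"ay":0,"az":0,"jaw":255},
    {"tx":0.002,"ty":0,"tz":0,"ax":0,"ay":0,"az":0,"jaw":255},
    {"tx":0,"ty":0,"tz":0,"ax":0,"ay":0,"az":0,"jaw":255}
  ]
}}

```text
time_s: 12.65
eef_pos: [0.4309, 0.2677, 0.058]
orientation: [-0.562, -0.429, 0.563, -0.429]
contact_force: [-0.1, 0.3, 0.5]
gripper_width: 0.0003
```

```bash
python3 s.py 11
```

```text
12.65 [-139.8   -4.8   58. ] F clamp [-0.18  0.27  0.51]
```

View pics/scene11.png

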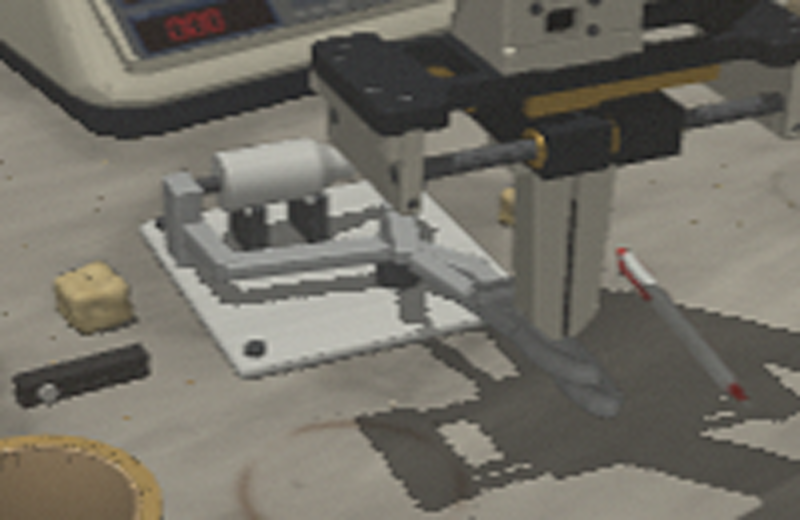

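Call:
{"fn": "carry_out", "kwargs": {
  "increments": [
    {"tx":0.004,"ty":0,"tz":0.001,"ax":0,"ay":0,"az":0,"jaw":255},
    {"tx":0.003,"ty":0,"tz":0,"ax":0,"ay":0,"az":0,"jaw":255},
    {"tx":0.001,"ty":0,"tz":0,"ax":0,"ay":0,"az":0,"jaw":255},
    {"tx":0.001,"ty":0,"tz":0,"ax":0,"ay":0,"az":0,"jaw":255},
    {"tx":0.001,"ty":0,"tz":0,"ax":0,"ay":0,"az":0,"jaw":255}
  ]
}}

```text
time_s: 13.25
eef_pos: [0.4308, 0.2671, 0.0486]
orientation: [0.562, 0.429, -0.562, 0.429]
contact_force: [-2.1, 0.4, 5.4]
gripper_width: 0.0009
```

```bash
python3 s.py
```

```text
13.25 [-139.7   -5.5   48.6] F clamp [-2.13 -0.12  5.4 ]
```

Call:
{"fn": "carry_out", "kwargs": {
  "increments": [
    {"tx":0.001,"ty":0,"tz":0,"ax":0,"ay":0,"az":0,"jaw":255},
    {"tx":0.001,"ty":0,"tz":0,"ax":0,"ay":0,"az":0,"jaw":255}
  ]
}}

```text
time_s: 13.45
eef_pos: [0.4311, 0.2676, 0.0467]
orientation: [0.563, 0.429, -0.562, 0.429]
contact_force: [-2.3, 3.7, 4.5]
gripper_width: 0.0008
```

```bash
python3 s.py
```

```text
13.45 [-139.5   -4.9   46.7] F clamp [-3.18  2.94  4.49]
```

Call:
{"fn": "carry_out", "kwargs": {
  "increments": [
    {"tx":0.001,"ty":0,"tz":0,"ax":0,"ay":0,"az":0,"jaw":255},
    {"tx":0.001,"ty":0,"tz":0,"ax":0,"ay":0,"az":0,"jaw":255},
    {"tx":0.001,"ty":0,"tz":0,"ax":0,"ay":0,"az":0,"jaw":255}
  ]
}}

```text
time_s: 13.75
eef_pos: [0.4311, 0.2675, 0.0436]
orientation: [0.563, 0.429, -0.562, 0.429]
contact_force: [-2.5, 4.2, 7.1]
gripper_width: 0.0005
```

```bash
python3 s.py
```

```text
13.75 [-139.5   -5.    43.6] F clamp [-3.53  3.37  7.1 ]
```

Call:
{"fn": "carry_out", "kwargs": {
  "increments": [
    {"tx":0,"ty":0,"tz":-0.001,"ax":0.007,"ay":0,"az":0,"jaw":255},
    {"tx":0,"ty":0,"tz":-0.001,"ax":0.007,"ay":0,"az":0,"jaw":255},
    {"tx":0,"ty":0,"tz":-0.001,"ax":0.007,"ay":0,"az":0,"jaw":255},
    {"tx":0,"ty":0,"tz":-0.001,"ax":0.007,"ay":0,"az":0,"jaw":255}
  ]
}}

```text
time_s: 14.15
eef_pos: [0.4321, 0.2713, 0.0437]
orientation: [0.569, 0.421, -0.568, 0.421]
contact_force: [-1.9, 2.3, 6.2]
gripper_width: 0.0006
```

```bash
python3 s.py
```

```text
14.15 [-139.6   -1.    43.7] F clamp [-2.45  1.7   6.16]
```

Call:
{"fn": "carry_out", "kwargs": {
  "increments": [
    {"tx":0,"ty":0,"tz":-0.001,"ax":0.007,"ay":0,"az":0,"jaw":255},
    {"tx":0,"ty":0,"tz":-0.001,"ax":0.007,"ay":0,"az":0,"jaw":255},
    {"tx":0,"ty":0,"tz":-0.001,"ax":0.007,"ay":0,"az":0,"jaw":255},
    {"tx":0,"ty":0,"tz":-0.001,"ax":0.007,"ay":0,"az":0,"jaw":255}
  ]
}}

```text
time_s: 14.55
eef_pos: [0.4331, 0.2752, 0.0437]
orientation: [0.574, 0.413, -0.574, 0.413]
contact_force: [-2.6, 2.4, 7.4]
gripper_width: 0.0005
```

```bash
python3 s.py 12
```

```text
14.55 [-139.6    2.9   43.7] F clamp [-3.15  1.62  7.39]
```

View pics/top12.png

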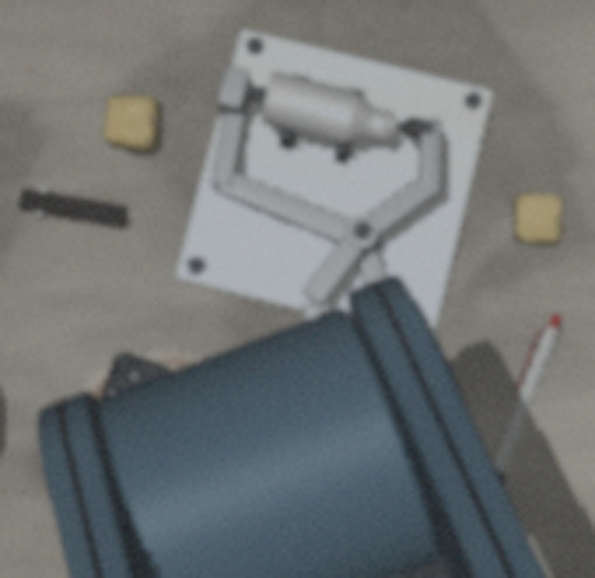

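View pics/scene12.png

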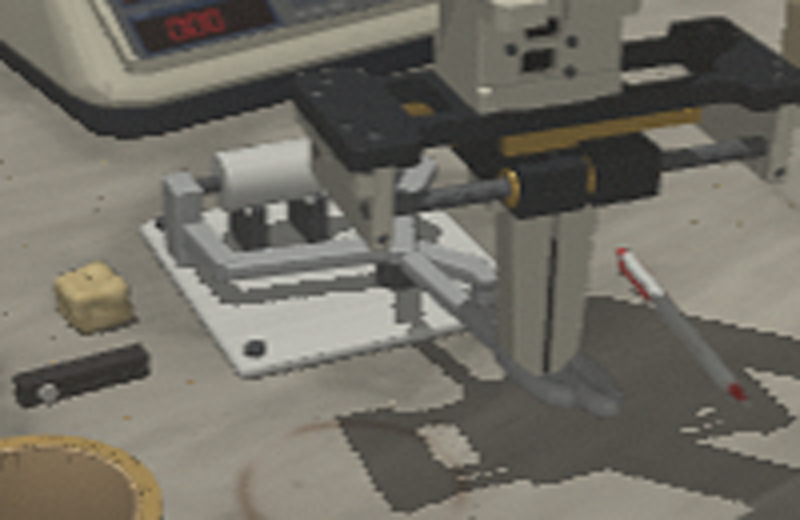

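Call:
{"fn": "carry_out", "kwargs": {
  "increments": [
    {"tx":0,"ty":0,"tz":-0.001,"ax":0.007,"ay":0,"az":0,"jaw":255},
    {"tx":0,"ty":0,"tz":-0.001,"ax":0.007,"ay":0,"az":0,"jaw":255},
    {"tx":0,"ty":0,"tz":-0.001,"ax":0.007,"ay":0,"az":0,"jaw":255},
    {"tx":0,"ty":0,"tz":-0.001,"ax":0.007,"ay":0,"az":0,"jaw":255},
    {"tx":0,"ty":0,"tz":-0.001,"ax":0.007,"ay":0,"az":0,"jaw":255},
    {"tx":0,"ty":0,"tz":-0.001,"ax":0.007,"ay":0,"az":0,"jaw":255},
    {"tx":0,"ty":0,"tz":-0.001,"ax":0.007,"ay":0,"az":0,"jaw":255},
    {"tx":0,"ty":0,"tz":-0.001,"ax":0.007,"ay":0,"az":0,"jaw":255}
  ]
}}

```text
time_s: 15.45
eef_pos: [0.4355, 0.2826, 0.0436]
orientation: [0.585, 0.397, -0.585, 0.396]
contact_force: [-2.5, 3.8, 6.2]
gripper_width: 0.0002
```

```bash
python3 s.py
```

```text
15.45 [-139.2   10.8   43.6] F clamp [-3.45  3.02  6.2 ]
```

Call:
{"fn": "carry_out", "kwargs": {
  "increments": [
    {"tx":0,"ty":0,"tz":-0.001,"ax":0.007,"ay":0,"az":0,"jaw":255},
    {"tx":0,"ty":0,"tz":-0.001,"ax":0.007,"ay":0,"az":0,"jaw":255},
    {"tx":0,"ty":0,"tz":-0.001,"ax":0.007,"ay":0,"az":0,"jaw":255},
    {"tx":0,"ty":0,"tz":-0.001,"ax":0.007,"ay":0,"az":0,"jaw":255},
    {"tx":0,"ty":0,"tz":-0.001,"ax":0.007,"ay":0,"az":0,"jaw":255},
    {"tx":0,"ty":0,"tz":-0.001,"ax":0.007,"ay":0,"az":0,"jaw":255},
    {"tx":0,"ty":0,"tz":-0.001,"ax":0.007,"ay":0,"az":0,"jaw":255},
    {"tx":0,"ty":0,"tz":-0.001,"ax":0.007,"ay":0,"az":0,"jaw":255}
  ]
}}

```text
time_s: 16.25
eef_pos: [0.4384, 0.2899, 0.0435]
orientation: [-0.596, -0.381, 0.596, -0.38]
contact_force: [-3.4, 2.2, 6.3]
gripper_width: 0.0006
```

```bash
python3 s.py 13
```

```text
16.25 [-138.4   18.5   43.5] F clamp [-3.88  1.27  6.33]
```

View pics/top13.png

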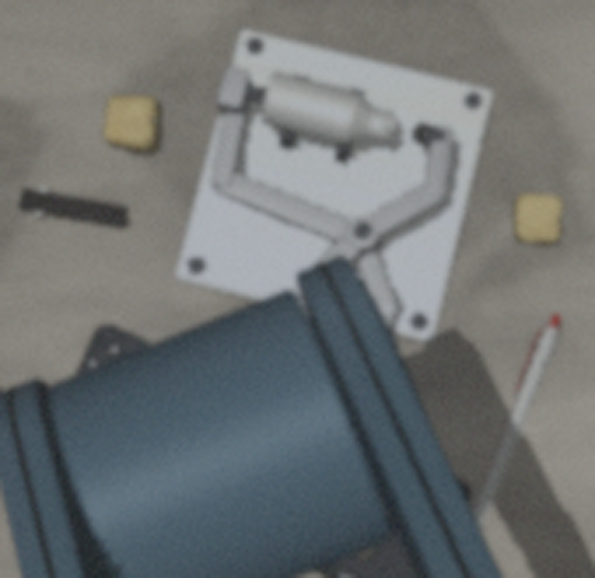

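View pics/scene13.png

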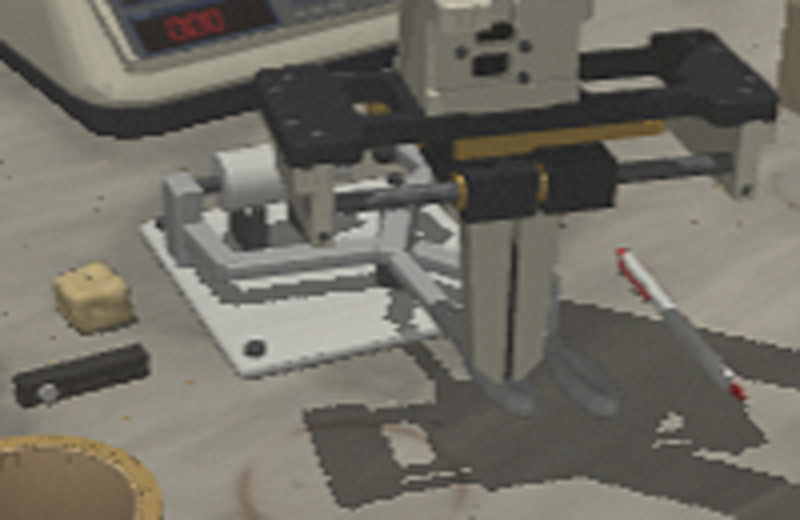

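Call:
{"fn": "carry_out", "kwargs": {
  "increments": [
    {"tx":0,"ty":0,"tz":-0.001,"ax":0.007,"ay":0,"az":0,"jaw":255},
    {"tx":0,"ty":0,"tz":-0.001,"ax":0.007,"ay":0,"az":0,"jaw":255},
    {"tx":0,"ty":0,"tz":-0.001,"ax":0.007,"ay":0,"az":0,"jaw":255},
    {"tx":0,"ty":0,"tz":-0.001,"ax":0,"ay":0,"az":0,"jaw":255},
    {"tx":0,"ty":0,"tz":-0.001,"ax":0,"ay":0,"az":0,"jaw":255},
    {"tx":0,"ty":0,"tz":-0.001,"ax":0,"ay":0,"az":0,"jaw":255}
  ]
}}

```text
time_s: 16.95
eef_pos: [0.4408, 0.2952, 0.0434]
orientation: [-0.6, -0.374, 0.6, -0.374]
contact_force: [-4.3, 1.9, 7.6]
gripper_width: 0.0002
```

```bash
python3 s.py
```

```text
16.95 [-137.5   24.3   43.4] F clamp [-4.61  0.69  7.6 ]
```

Call:
{"fn": "carry_out", "kwargs": {
  "increments": [
    {"tx":0,"ty":0,"tz":-0.001,"ax":0,"ay":0,"az":0,"jaw":255},
    {"tx":0,"ty":0,"tz":-0.001,"ax":0,"ay":0,"az":0,"jaw":255},
    {"tx":0,"ty":0,"tz":-0.001,"ax":0,"ay":0,"az":0,"jaw":255}
  ]
}}

```text
time_s: 17.25
eef_pos: [0.4413, 0.2966, 0.043]
orientation: [-0.599, -0.374, 0.601, -0.374]
contact_force: [-4.5, -3.5, 7.6]
gripper_width: 0.0004
```

```bash
python3 s.py 14
```

```text
17.25 [-137.3   25.8   43. ] F clamp [-3.37 -4.56  7.58]
```

View pics/top14.png

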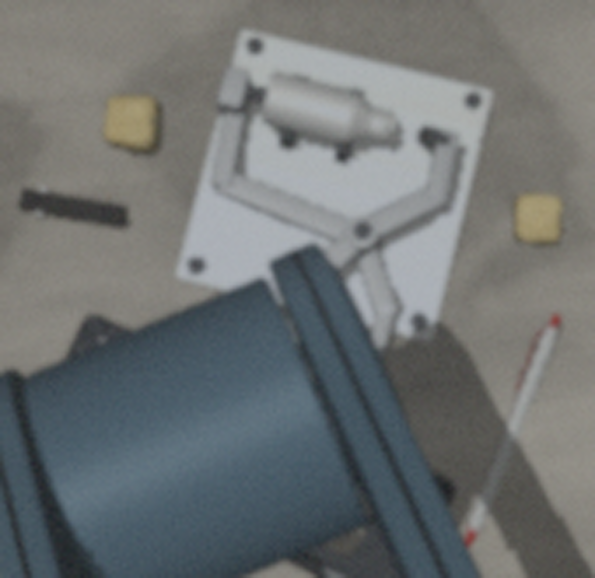

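The y force has reversed, so the arm is against its open stop. I'll lift off straight up.

Call:
{"fn": "carry_out", "kwargs": {
  "increments": [
    {"tx":-0.002,"ty":0,"tz":0.001,"ax":0,"ay":0,"az":0,"jaw":255},
    {"tx":-0.003,"ty":0,"tz":0,"ax":0,"ay":0,"az":0,"jaw":255},
    {"tx":-0.005,"ty":0,"tz":0,"ax":0,"ay":0,"az":0,"jaw":255},
    {"tx":-0.02,"ty":0,"tz":0,"ax":0,"ay":0,"az":0,"jaw":255},
    {"tx":-0.05,"ty":0,"tz":0,"ax":0,"ay":0,"az":0,"jaw":255},
    {"tx":-0.05,"ty":0,"tz":0,"ax":0,"ay":0,"az":0,"jaw":255},
    {"tx":-0.05,"ty":0,"tz":0,"ax":0,"ay":0,"az":0,"jaw":255},
    {"tx":0,"ty":0,"tz":0.04,"ax":0,"ay":0,"az":0,"jaw":255},
    {"tx":0,"ty":0,"tz":0.04,"ax":0,"ay":0,"az":0,"jaw":255},
    {"tx":0,"ty":0,"tz":0.04,"ax":0,"ay":0,"az":0,"jaw":255}
  ]
}}

```text
time_s: 18.35
eef_pos: [0.3895, 0.1878, 0.2236]
orientation: [0.6, 0.374, -0.599, 0.375]
contact_force: [0.4, -0.1, -0.2]
gripper_width: 0.0006
```

Call:
{"fn": "carry_out", "kwargs": {
  "increments": [
    {"tx":0,"ty":0,"tz":0.04,"ax":0,"ay":0,"az":0,"jaw":255},
    {"tx":0,"ty":0,"tz":0.04,"ax":0,"ay":0,"az":0,"jaw":255},
    {"tx":0,"ty":0,"tz":0.04,"ax":0,"ay":0,"az":0,"jaw":255},
    {"tx":0,"ty":0,"tz":0.04,"ax":0,"ay":0,"az":0,"jaw":255},
    {"tx":0,"ty":0,"tz":0.03,"ax":0,"ay":0,"az":0,"jaw":255},
    {"tx":0,"ty":0,"tz":0,"ax":0,"ay":0,"az":0,"jaw":255}
  ]
}}

```text
time_s: 18.95
eef_pos: [0.3051, 0.0156, 0.2233]
orientation: [-0.601, -0.372, 0.601, -0.373]
contact_force: [0.4, 0.8, 1.0]
gripper_width: 0.0006
```

```bash
python3 s.py 15; python3 - <<'E'
import cv2,numpy as np
from h import *
from bench import eyes
f=eyes.grab_frame("top"); im=f["pixels"][:,:,::-1]; o=cv2.imread("pics/top0.png")
P=lambda a:cv2.resize(a[140:300,230:310],None,fx=3.7,fy=3.7,interpolation=cv2.INTER_CUBIC)
cv2.imwrite("pics/cmp15.png",np.hstack([P(o),P(im)]))
E
```

```text
18.95 [-194.6 -281.2  223.3] F clamp [0.12 0.91 0.97]
```

View pics/cmp15.png

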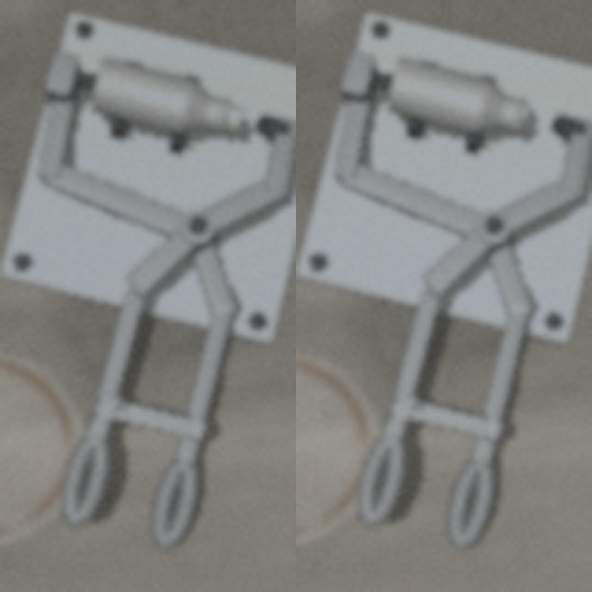

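View pics/scene15.png

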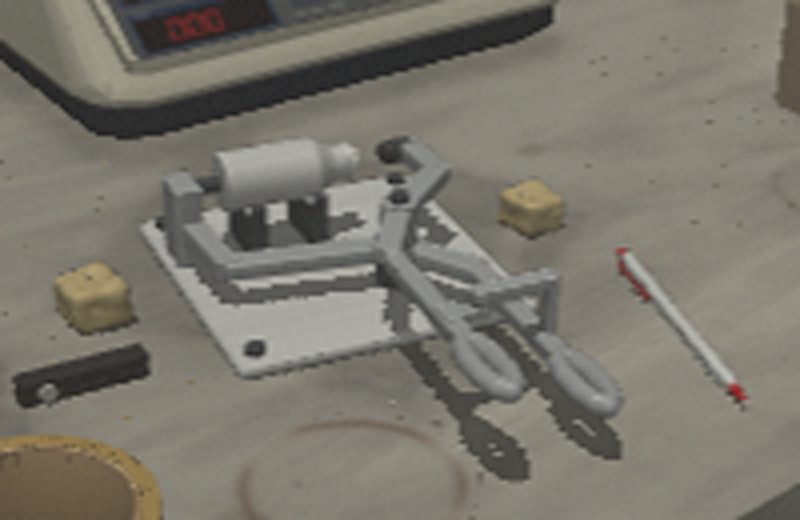

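The clamp is back at its open position, matching the first picture. The stopper sits about 5–6 mm deeper, and the biscuits, clip and pen have not moved.

```bash
python3 -c "
from bench import arm; print(arm.finish_job())"
```

```text
the job is handed in; nothing more can be done
None
```

The job is done and handed in at about 19 s; no verdict was reported.

- **Closing:** I pushed the upper ring in with the shut fingers in steps of about 1 mm. At a ring angle of roughly 0.21 to 0.22 rad the push force rose steeply, from 12 to 16 N in 0.3 mm, which I took as the stopper being home. The peak was about 1 N over the 15 N given as plenty.
- **Hands-off hold:** I withdrew completely for more than 2.5 s. The pictures showed the clamp held shut by the ratchet alone.
- **Opening:** I pressed the ring down about 6.5 mm at 6 to 7.6 N and let it out along its arc, still pressed. When the sideways force reversed at the open stop, I lifted straight off.

**Last checks:**
- **Clamp:** it stands as open as in the first picture.
- **Stopper:** it stayed in, about 5.5 mm deeper than at the start (±1 mm, by image). I had no direct depth reading.
- **Small things:** the biscuits, clip and pen look unmoved, and the arm is clear of everything.
- **One disagreement:** the pictures put the locked ring at about 0.215 rad, between the teeth at 0.190 and 0.225. I could not tell for certain which tooth held.

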